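# Clear the caddy off the lacquer box and put the round scoop away

### The job

Put the round-bowled scoop away in the lacquer box: first lift the stainless caddy off the lid and set it upright on the round wooden stand, then open the lid, take the round-bowled scoop from the sloping dark bamboo rack and lay it flat inside, hollow side up, and close the lid again. Lower the caddy and the scoop into place in the gripper rather than dropping them, do not tip the caddy, and leave the grey bowl, the whisk and the slim scoop alone.

Things in the scene. Friction and masses are not known exactly. Their poses are not given: they have to be found in the camera images.
- box: dark lacquered box, fixed, 140 (x) x 200 (y) x 70 mm high without lid, walls and floor 6 mm; inside 128 x 188 mm, inner floor 6 mm above the origin. Origin: centre of its underside on the ledge; x points to the hinge side (away from the robot), y along the hinge.
- lid (a joint): angle of the box lid in rad: 0 shut, grows as the front edge swings up and away from the robot, stop at 1.8. Stiff hinge: the lid stays where it is left; about 2.5 N at the bar moves it. The lid is a slab 140 x 200 x 8 mm on the box (top at 78 mm when shut).
- lid_hinge (a point): the hinge line of the lid, at the middle of the upper far edge of the box: 70 mm in +x of the box's origin, 70 mm up. It does not move. Axis along the box's y.
- lid_bar (a point): middle of the lid's brass pull bar: round, 10 mm thick, 110 mm long along the box's y, an arm at each end, 35 mm free gap between bar and lid edge, so it can be straddled from above. Turns with the lid: 180 mm from the hinge line along the lid, 4 mm to its upper side; 74 mm above the ledge when shut. It can turn between the pads: the tool may stay vertical through the swing.
- caddy: stainless steel caddy, plain upright cylinder 60 mm across, 90 mm high, 0.2 to 0.35 kg, loose, standing on the box lid at the start. Origin: centre of its underside; z up its axis.
- stand: round pale wooden stand, fixed disc 110 mm across and 8 mm thick lying on the ledge. Origin: centre of its underside (its top is 8 mm higher).
- rack: fixed dark bamboo rack, origin on the ledge. Its board tops slope up along +x at 35 degrees from (0, 0, 40 mm). Scoops lie up the slope at y = -55 and +55 mm, over an open gap 58 to 122 mm up the slope; pegs flank each handle at 145 mm. A rail at x 100, z 270 mm (18 mm thick, on posts at x 150, y +-135) is above the handles: come in leaning forward, square to the slope.
- round_scoop: bamboo scoop with round hollow bowl, loose, 150 mm long, 80 g, flat underside. Origin: mid length on the underside; x runs from bowl to handle end, z up out of the bowl. Bowl 56 mm across, 26 high, centred at x = -47; handle 14 mm wide (y), 16 high (z 0 to 16), x -19 to +75. On the rack x points up the slope, z square out of it; a good grip is at x = +12 mm.
- slim_scoop: bystander: bamboo scoop of the same length and handle (14 wide, 16 mm high) with a flat narrow blade 22 mm wide and 6 mm thick instead of a bowl, on the rack's other place. Origin and axes as for the round one.
- bowl: bystander: grey crackle-glaze bowl, 116 mm across, 75 mm high, loose on the ledge. Origin: centre of its underside.
- whisk: bystander: bamboo whisk standing on its flared end, 60 mm across, 108 mm high, loose, behind the box. Origin: centre of its underside.

How it is judged (in metres and radians):
On the way, in this order (a step that is already met when the one before it is completed fails the run):
1. the caddy, still in the gripper, is lowered upright onto the stand (centres within 22 mm) with the lid still shut (horizontal distance between caddy and stand below 0.022 m and height (world z) of caddy below 0.014 m and angle between caddy's own z axis and vertical below 0.1 rad and contact force between the fingers and caddy above 0.3 N and value of joint lid below 0.1 rad), for 0.05 s.
2. the caddy stands upright on the stand and is let go, the lid still shut (horizontal distance between caddy and stand below 0.022 m and height (world z) of caddy below 0.014 m and angle between caddy's own z axis and vertical below 0.1 rad and contact force between the fingers and caddy below 0.05 N and value of joint lid below 0.1 rad), for 0.2 s.
3. the lid is swung open to more than 1.4 rad (80 degrees) (value of joint lid above 1.4 rad), for 0.2 s.
4. the round scoop, still held, is within 16 mm of the open box's floor, level, hollow side up (11 degrees), its middle within 45 mm of the box's middle along and across (x of round_scoop in the frame of box between -0.045 and 0.045 m and y of round_scoop in the frame of box between -0.045 and 0.045 m and z of round_scoop in the frame of box below 0.022 m and angle between round_scoop's own z axis and vertical below 0.2 rad and contact force between the fingers and round_scoop above 0.3 N and value of joint lid above 1.2 rad), for 0.05 s.
5. the round scoop lies in the open box, let go (x of round_scoop in the frame of box between -0.045 and 0.045 m and y of round_scoop in the frame of box between -0.045 and 0.045 m and z of round_scoop in the frame of box below 0.022 m and angle between round_scoop's own z axis and vertical below 0.2 rad and contact force between the fingers and round_scoop below 0.05 N and value of joint lid above 1.2 rad), for 0.2 s.
At the end, for the whole second after the job is handed in: The lid is shut (below 0.05 rad, 3 degrees); the round scoop lies flat (within 11 degrees), hollow side up, on the box floor, its middle within 45 mm of the box's middle along and across; the caddy stands upright (within 5 degrees) on the stand, centres within 22 mm; both at rest (horizontal distance between caddy and stand below 0.022 m and height (world z) of caddy below 0.014 m and angle between caddy's own z axis and vertical below 0.1 rad and x of round_scoop in the frame of box between -0.045 and 0.045 m and y of round_scoop in the frame of box between -0.045 and 0.045 m and z of round_scoop in the frame of box below 0.022 m and angle between round_scoop's own z axis and vertical below 0.2 rad and value of joint lid below 0.05 rad and linear speed of each of caddy, round_scoop below 0.02 m/s); the robot touches nothing.
It fails at once if the caddy is tipped by more than 35 degrees (angle between caddy's own z axis and vertical above 0.6 rad).
It fails at once if the grey bowl is moved by more than 20 mm (distance of bowl from where it was at the start of the episode above 0.02 m).
It fails at once if the whisk is moved by more than 20 mm or tipped by more than 30 degrees (distance of whisk from where it was at the start of the episode above 0.02 m or angle between whisk's own z axis and vertical above 0.52 rad).
It fails at once if the slim scoop is moved by more than 20 mm (distance of slim_scoop from where it was at the start of the episode above 0.02 m).
It also fails if it takes over 72 s, if anything falls off the work surface, if the arm or the gripper's body presses on something with over 40 N, if the wrist force passes 120 N, or if a joint passes its speed limit or range.

### The arm

A 6-joint arm with a two-finger parallel gripper is mounted at the origin on the work surface. World frame = base frame: x ahead of the robot, y to its left, z up, the work surface at z = 0. Lengths are in mm, angles in rad, forces in N, time in s.
With the tool pointing down it reaches from about 300 to 875 mm from the base axis. Payload 6.4 kg.
Tool frame: the origin (TCP) lies at the centre of the arm's flange, where the gripper is bolted on; the fingertips stand 173 mm ahead of it and the grasp point (between the pads) lies 155 mm ahead of it; y points along the fingers, z is the direction in which the jaws open and shut, and the axes are right-handed (so a half turn about y gives the same grasp; the last joint's range is limited). The gripper opens to 85 mm and grips with 20 to 120 N. Pads are 22 mm wide; open, the fingers measure 114 mm over their backs; the gripper's body (76 mm by 85 mm) begins 54 mm behind the grasp point. The pads swing forward as they close: fully open they stand 13 mm farther back than shut.
Start: joints at [-1.465, 0.181, 1.607, -0, 1.354, -0.206], TCP at [176.41, -547.286, 404.688] pointing down, gripper open.
Joint ranges: [-2.99, 2.99], [-0.89, 2.07], [0.3, 2.58], [-1.14, 4.28], [0, 2.63], [-3.12, 3.12]. Speed limits (rad/s): [2.57, 2.57, 3.01, 3.14, 3.14, 3.14].

### API

Orientations are given as a 3x3 rotation matrix whose columns are the frame's x, y, z axes.
In Python, from plant import env, camera, nets gives the robot as it stands.
- The arm moves only by the tool step_arm, never from a script. Its argument "series" is a list of rows, each a list of 7 numbers: the shift along the tool's x, y, z in m, then the turn, a rotation vector about the tool's x, y, z in degrees, then the opening, from 0 (shut) to 1 (fully open). A call has 1 to 20 rows; each row is the pose to reach, as a shift and turn from the pose commanded when the call began, along the tool's axes at that moment; what a row does not reach only later rows make up. A row lasts 1/8 s, in which the tool goes at most 62.5 mm and 10.7 degrees, less where a joint would pass 70% of its speed; a pose out of reach is approached as far as the arm can. A call with a gripper value outside its range is refused whole. The fingers move at their own pace and stop on an object; "force" is the grip in N (left out, the last holds). Time passes only in rows, so rows that repeat a pose let the fingers close. It gives the time, the measured TCP pose, the force and the opening at its end, in the units of the state.
- env.get_state(): the state, without advancing time (a new reading comes with each control period).
- camera(name): name is "scene" or "top" or "wrist"; returns a dict with "img" (480x640x3 uint8, red, green, blue), "fx", "fy", "cx", "cy" (pixels), "eye" and "rotation" of the camera in the world; the wrist camera has in their place "tool_from_camera" (4x4, takes a point from camera to tool coordinates, whose origin is the TCP and whose axes are the tool frame's). Camera axes: x right, y up, looking along -z (the intrinsics and any distortion apply to the point x, -y, -z); pixel columns grow to the right and rows downward; lengths in mm; the calibration is good to about 2 mm. The wrist camera is an equidistant fisheye: a pixel r from the principal point sees the ray r / f radians off the axis. A picture is of the moment at which its call begins: read the wrist's pose just before it. There is no depth.
- env.finish_job(): hands the job in, once; it reports no verdict.
Trained networks look in the newest picture that a camera, given by its name, has taken for a name from the list of things; names that differ only in an ending like _2 or _b are one class to them, and where a whole thing is asked for, a point or a joint stands for the part that bears it (a point fixed in the world has none). Each returns a list of dicts, best first, with "p" (0 to 1); they miss things now and then, are a little off and sometimes report something else, mostly with a low value. They report only what shows in the picture. A call takes as long as a camera call.
- nets.trace(camera, thing): "mask" (480x640 bool, what is visible of it) and "point" ([column, row] in pixels, amid what is visible of it).
The state is a dict: "t": time; "q": joint angles; "joint_vel": joint speeds; "joint_efforts": joint torques, N m; "tool_pos": TCP position; "ee_rot": TCP orientation; "force": force on the tool from outside, world axes, zero at the start; "wrist_torque": the same for the moment, N m; "gripper_width": finger opening in mm.
Only numpy, scipy, OpenCV 4.12 (cv2) and the standard library are available. Lean on these libraries where they do the work, as an engineer would, in place of code of your own. Each camera call takes 0.05 s, during which the arm holds its last target. There are 200 camera calls.

## Working session

There is one attempt and no reset: what is moved stays moved. The work goes in short steps, Python scripts to look and compute and a tool call to move; the robot and the scene stay as the last step left them, time stands still between calls to the robot, and variables do not carry over. Pictures are saved under pics/ and viewed, about 8 in all and at most 12, crops included, and the job is handed in when it is done.

Besides the shell and the picture viewer there is one more tool, called as name(argument=value, ...), one argument or row to a line, values as JSON. step_arm: Moves the arm, as the interface text tells. Its arguments: {"type":"object","properties":{"series":{"type":"array"},"force":{"type":"number"}},"required":["series"]}

```bash
ls; mkdir -p pics
cat > h.py <<'E'
import numpy as np, cv2
from plant import env, camera, nets
def pix2ray(c,uv):
    uv=np.atleast_2d(uv).astype(float)
    d=np.c_[(uv[:,0]-c["cx"])/c["fx"],-(uv[:,1]-c["cy"])/c["fy"],-np.ones(len(uv))]
    return d@np.array(c["rotation"]).T
def onplane(c,uv,z):
    d=pix2ray(c,uv);e=np.array(c["eye"]);return e+d*((z-e[2])/d[:,2])[:,None]
def proj(c,P):
    p=(np.atleast_2d(P)-np.array(c["eye"]))@np.array(c["rotation"])
    return np.c_[c["cx"]+c["fx"]*p[:,0]/-p[:,2],c["cy"]-c["fy"]*p[:,1]/-p[:,2]]
def save(c,n): cv2.imwrite("pics/"+n,c["img"][:,:,::-1])
E
python3 - <<'E'
from h import *
np.set_printoptions(precision=2,suppress=True)
s=env.get_state();print(s["t"],s["tool_pos"],s["ee_rot"],s["gripper_width"])
for n in("scene","top"):
    c=camera(n);save(c,n+"0.png");print(n,{k:v for k,v in c.items() if k!="img"})
    for th in ["box","lid","lid_bar","caddy","stand","rack","round_scoop","slim_scoop","bowl","whisk"]:
        for r in nets.trace(n,th)[:2]:
            m=r["mask"];y,x=np.nonzero(m)
            print(th,round(r["p"],2),np.round(r["point"],1),m.sum(),(x.min(),x.max(),y.min(),y.max()) if m.any() else "")
            if r["p"]>.4: np.save(f"/tmp/{n}_{th}.npy",m)
w=camera("wrist");print({k:v for k,v in w.items() if k!="img"})
im=np.hstack([cv2.imread("pics/scene0.png"),cv2.imread("pics/top0.png")])
E
```

```text
pics
0.0 [ 176.38 -547.02  403.81] [[-0.95 -0.    0.31]
 [-0.31  0.   -0.95]
 [-0.   -1.   -0.  ]] 85.7686915248299
scene {'fx': 615.222161415674, 'fy': 615.222161415674, 'cx': 327.95774625381875, 'cy': 246.41065461701794, 'eye': array([1268.36,  831.1 ,  899.67]), 'rotation': array([[-0.78, -0.38,  0.5 ],
       [ 0.62, -0.48,  0.62],
       [ 0.  ,  0.79,  0.61]])}
box 0.64 [323.5 251.7] 5173 (np.int64(271), np.int64(376), np.int64(209), np.int64(299))
box 0.51 [298.2 188.6] 537 (np.int64(280), np.int64(319), np.int64(179), np.int64(202))
lid 0.96 [329.2 242.2] 3063 (np.int64(272), np.int64(376), np.int64(208), np.int64(274))
lid_bar 0.86 [329.5 245. ] 2868 (np.int64(272), np.int64(376), np.int64(209), np.int64(272))
lid_bar 0.53 [234.6 293.1] 907 (np.int64(223), np.int64(249), np.int64(262), np.int64(311))
caddy 0.66 [308.6 208.9] 1192 (np.int64(298), np.int64(325), np.int64(188), np.int64(235))
stand 0.79 [295.5 189.7] 434 (np.int64(281), np.int64(317), np.int64(180), np.int64(201))
rack 0.67 [444.8 311.1] 10481 (np.int64(348), np.int64(517), np.int64(196), np.int64(416))
round_s
[... 1220 characters left out ...]
64(219), np.int64(225), np.int64(298))
round_scoop 0.43 [339.7 256.1] 7023 (np.int64(296), np.int64(403), np.int64(212), np.int64(310))
slim_scoop 0.55 [150.3 263.1] 752 (np.int64(138), np.int64(160), np.int64(224), np.int64(294))
bowl 0.58 [475.7 230.4] 2664 (np.int64(445), np.int64(504), np.int64(201), np.int64(257))
whisk 0.57 [345.2 147.8] 661 (np.int64(332), np.int64(359), np.int64(128), np.int64(162))
{'fx': 371.64829954431775, 'fy': 371.64829954431775, 'cx': 324.4296322891052, 'cy': 236.32596647368806, 'tool_from_camera': array([[ -0.  ,  -0.96,  -0.29, -73.22],
       [ -0.  ,   0.29,  -0.96,  30.43],
       [  1.  ,  -0.  ,  -0.  ,   0.31],
       [  0.  ,   0.  ,   0.  ,   1.  ]])}
```

View pics/top0.png

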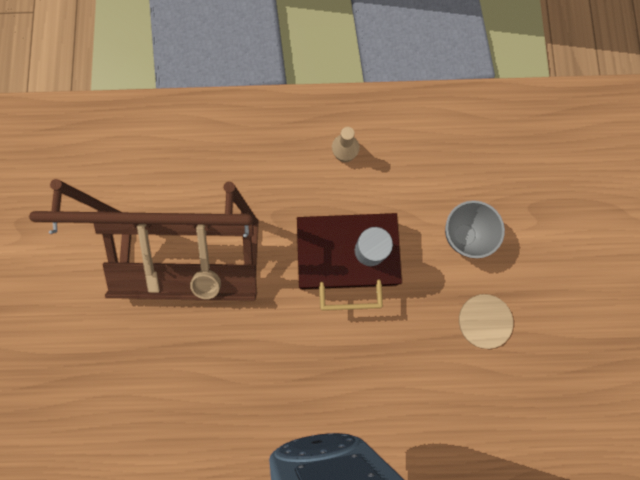

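View pics/scene0.png

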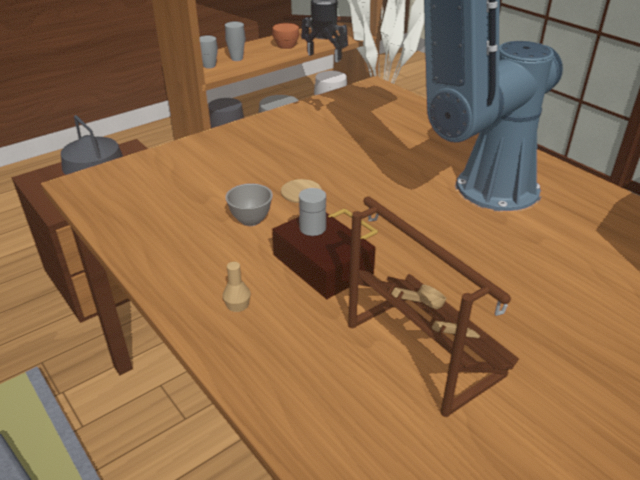

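The top view shows: the caddy at (374,245) on the lid, the bar at (350,306), the stand at (486,321), the bowl at (475,230) and the whisk at (346,145). The round scoop's bowl is at (205,285) with the rail at row 218. The scene view agrees with this. Next I fit the models.

```bash
cat > fit.py <<'E'
from h import *
from scipy.optimize import minimize
def Rz(a): return np.array([[np.cos(a),-np.sin(a),0],[np.sin(a),np.cos(a),0],[0,0,1]])
def Ry(a): return np.array([[np.cos(a),0,np.sin(a)],[0,1,0],[-np.sin(a),0,np.cos(a)]])
def box(x0,x1,y0,y1,z0,z1): return np.array([[x,y,z] for x in(x0,x1) for y in(y0,y1) for z in(z0,z1)],float)
def cyl(r,z0,z1,r1=None,cx=0):
    a=np.linspace(0,2*np.pi,32,endpoint=False);o=np.ones(32)
    return np.r_[np.c_[cx+r*np.cos(a),r*np.sin(a),z0*o],np.c_[cx+(r1 or r)*np.cos(a),(r1 or r)*np.sin(a),z1*o]]
def hull(c,P,S=4):
    im=np.zeros((480*S,640*S),np.uint8)
    p=cv2.convexHull((proj(c,P)*S+S/2-.5).astype(np.float32)).round().astype(np.int32)
    cv2.fillConvexPoly(im,p,1);return im
def render(c,parts,minus=(),S=4):
    im=sum(hull(c,P) for P in parts)>0
    for P in minus: im&=hull(c,P)==0
    return cv2.resize(im.astype(np.float32),(640,480),interpolation=cv2.INTER_AREA)
def iou(a,m): m=m.astype(float);return np.minimum(a,m).sum()/np.maximum(a,m).sum()
SL=Ry(-np.radians(35))
def scoop(kind): return [cyl(24,0,26,28,-47) if kind=="round" else box(-75,-19,-11,11,0,6), box(-19,75,-7,7,0,16)]
def best(f,starts,step):
    r=[minimize(f,s,method="Nelder-Mead",options=dict(initial_simplex=np.array([s]+[np.array(s)+np.eye(len(s))[i]*step[i] for i in range(len(s))]),maxiter=150,xatol=.1,fatol=1e-4)) for s in starts]
    return min(r,key=lambda q:q.fun)
E
cat > m1.py <<'E'
from fit import *
np.set_printoptions(precision=2,suppress=True)
C={n:camera(n) for n in("scene","top")}
M=lambda n,t:np.load(f"/tmp/{n}_{t}.npy")
for t,P,z in(("stand",cyl(55,0,8),8),("bowl",cyl(30,0,75,58),75),("whisk",None,0),("caddy",cyl(30,78,168),168)):
    for ns in(["top"],["scene"],["top","scene"]):
        if t=="whisk":
            pt=[onplane(C[n],[np.nonzero(M(n,t))[1].mean(),np.nonzero(M(n,t))[0].mean()],40)[0] for n in ns];print(t,pt);continue
        def f(v):
            o=0
            for n in ns:
                a=render(C[n],[P+[v[0],v[1],0]])
                m=M(n,t)
                if t=="stand" and n=="scene": cad=M(n,"caddy");a=a*~cad
                o-=iou(a,m)
            return o
        pt=onplane(C["top"],[np.nonzero(M("top",t))[1].mean(),np.nonzero(M("top",t))[0].mean()],z)[0][:2]
        r=best(f,[pt],[8,8]);print(t,ns,r.x,-r.fun/len(ns))
# lid: dark pixels in top + caddy
im=C["top"]["img"].astype(int);dk=np.zeros((480,640),bool)
dk[195:320,285:412]=(im.sum(2)<190)[195:320,285:412]
k=np.zeros_like(dk,np.uint8);k[dk|M("top","caddy")]=1
k=cv2.morphologyEx(k,cv2.MORPH_OPEN,np.ones((5,5)));k=k.astype(bool)
LB=[box(-70,70,-100,100,0,78)]
def f(v):
    a=render(C["top"],[p@Rz(v[2]/50).T+[v[0],v[1],0] for p in LB]);return -iou(a,k)
r=best(f,[[440,-20,0]],[10,10,3]);print("box",r.x[:2],r.x[2]/50,r.fun)
v=r.x;print("bar px",proj(C["top"],np.array([[-110,55,74],[-110,-55,74]])@Rz(v[2]/50).T+[v[0],v[1],0]))
m=M("scene","box");print("scene box iou",iou(render(C["scene"],[p@Rz(v[2]/50).T+[v[0],v[1],0] for p in LB])*~M("scene","caddy"),m))
# rack by scoops
def f(v,ns=("top","scene"),s=78):
    o=0
    for kind,y in(("round",-55),("slim",55)):
        T=np.array([s*np.cos(np.radians(35)),y,40+s*np.sin(np.radians(35))])
        R=Rz(v[2]/50);off=np.array([v[0],v[1],0])
        parts=[(p@SL.T+T)@R.T+off for p in scoop(kind)]
        rail=(box(91,109,-170,170,261,279))@R.T+off
        for n in ns: o-=iou(render(C[n],parts,[rail]),M(n,kind+"_scoop"))
    return o
for ns in(["top"],["top","scene"]):
    r=best(lambda v:f(v,ns),[[440,280,0]],[10,10,3]);v=r.x;print("rack",ns,v[:2],v[2]/50,r.fun/len(ns)/2)
R=Rz(v[2]/50);print("rail px",proj(C["top"],np.array([[100,135,279],[100,-135,279]])@R.T+[v[0],v[1],0]))
for n in C:
    o=C[n]["img"].copy()
    for kind,y in(("round",-55),("slim",55)):
        T=np.array([78*np.cos(np.radians(35)),y,40+78*np.sin(np.radians(35))])
        for p in scoop(kind):
            q=cv2.convexHull(proj(C[n],(p@SL.T+T)@R.T+[v[0],v[1],0]).round().astype(np.int32));cv2.polylines(o,[q],True,(0,255,0),1)
    x0,y0=(90,170) if n=="top" else (330,180)
    cv2.imwrite(f"/tmp/c_{n}.png",cv2.resize(o[y0:y0+150,x0:x0+190,::-1],None,fx=4,fy=4)[:,:])
a=cv2.imread("/tmp/c_top.png");b=cv2.imread("/tmp/c_scene.png")
cv2.imwrite("pics/ov1.png",cv2.resize(np.vstack([a,b]),(500,790))[:600] if 0 else cv2.resize(np.hstack([a,b]),(800,316)))
E
python3 m1.py
```

```text
stand ['top'] [ 436.08 -317.03] 0.9607400010511379
stand ['scene'] [ 442.3  -316.65] 0.8269829858614905
stand ['top', 'scene'] [ 437.17 -317.66] 0.8688049224995038
bowl ['top'] [ 615.91 -286.43] 0.9679904613409154
bowl ['scene'] [ 619.28 -291.39] 0.9313221831665959
bowl ['top', 'scene'] [ 616.86 -288.24] 0.9244967976287612
whisk [array([808.2 , -41.13,  40.  ])]
whisk [array([811.99, -47.64,  40.  ])]
whisk [array([808.2 , -41.13,  40.  ]), array([811.99, -47.64,  40.  ])]
caddy ['top'] [577.35 -78.08] 0.9520317582841705
caddy ['scene'] [582.78 -80.08] 0.9445507655116842
caddy ['top', 'scene'] [580.73 -80.29] 0.8994102606813654
box [581.88 -36.35] 0.014696991884089688 -0.9525666553749804
bar px [[322.58 307.93]
 [379.9  305.48]]
scene box iou 0.0
rack ['top'] [507.17 297.12] -0.04348492389675835 -0.4178962579860055
rack ['top', 'scene'] [515.27 298.83] -0.04673688081941327 -0.5503089285276507
rail px [[ 51.85 214.51]
 [227.41 217.59]]
```

View pics/ov1.png

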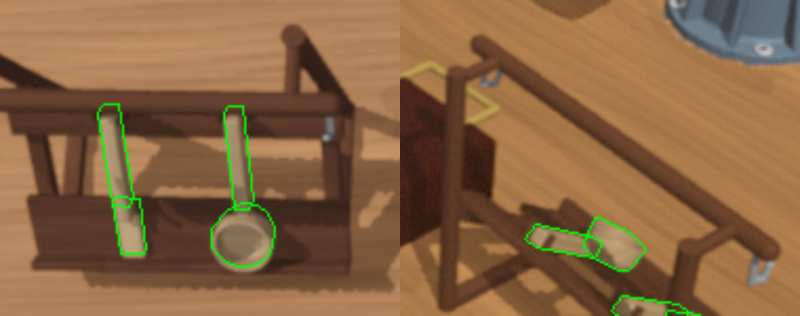

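The overlay agrees to about 2 px, so I'll refine the scoop later with the wrist camera. Next come the move helper and the caddy.

```bash
cat > mv.py <<'E'
import numpy as np,json,sys
from scipy.spatial.transform import Rotation as Ro
F="cmd.json"
def cmd(): d=json.load(open(F));return np.array(d["p"]),np.array(d["R"])
def setc(p,R): json.dump(dict(p=list(map(float,p)),R=np.array(R).tolist()),open(F,"w"))
def down(yaw=0):  # jaw along world y at yaw 0
    return Ro.from_euler("z",yaw).as_matrix()@np.array([[-1,0,0],[0,0,-1],[0,-1,0.]])
def rows(W):
    """W: (pos mm, R, opening, n) -> rows, n linear substeps; updates commanded pose by the rounded last row"""
    p0,R0=cmd();p,R=p0,R0;out=[]
    for q,Q,g,n in W:
        q=np.array(q,float);Q=R if Q is None else np.array(Q)
        dr=Ro.from_matrix(R.T@Q).as_rotvec()
        for i in range(1,n+1):
            pi=p+(q-p)*i/n;Ri=R@Ro.from_rotvec(dr*i/n).as_matrix()
            out.append(np.r_[np.round(R0.T@(pi-p0)/1000,4),np.round(np.degrees(Ro.from_matrix(R0.T@Ri).as_rotvec()),2),g])
        p,R=q,Q
    l=out[-1];setc(p0+R0@l[:3]*1000,R0@Ro.from_rotvec(np.radians(l[3:6])).as_matrix())
    assert len(out)<=20,len(out)
    print("["+",".join("["+",".join(f"{x:g}" for x in r+0.)+"]" for r in out)+"]")
E
python3 - <<'E'
from mv import *
from h import env
s=env.get_state();R=np.array(s["ee_rot"]);a=np.arctan2(-R[1,0],-R[0,0]);print(a)
setc([176.41,-547.286,404.688],down(a))
rows([([579,-79,404],down(0),1,14),([579,-79,404],None,1,1),([579,-79,285],None,1,4),([579,-79,285],None,1,1)])
E
```

```text
0.3118244605542371
[[-0.0376,0,-0.023,0,1.28,0,1],[-0.0753,0.0001,-0.046,0,2.55,0,1],[-0.1129,0.0001,-0.069,0,3.83,0,1],[-0.1505,0.0002,-0.0921,0,5.1,0,1],[-0.1882,0.0002,-0.1151,0,6.38,0,1],[-0.2258,0.0003,-0.1381,0,7.66,0,1],[-0.2634,0.0003,-0.1611,0,8.93,0,1],[-0.3011,0.0004,-0.1841,0,10.21,0,1],[-0.3387,0.0004,-0.2071,0,11.49,0,1],[-0.3763,0.0005,-0.2301,0,12.76,0,1],[-0.4139,0.0005,-0.2531,0,14.04,0,1],[-0.4516,0.0006,-0.2762,0,15.31,0,1],[-0.4892,0.0006,-0.2992,0,16.59,0,1],[-0.5268,0.0007,-0.3222,0,17.87,0,1],[-0.5268,0.0007,-0.3222,0,17.87,0,1],[-0.5268,0.0304,-0.3222,0,17.87,0,1],[-0.5268,0.0602,-0.3222,0,17.87,0,1],[-0.5268,0.0899,-0.3222,0,17.87,0,1],[-0.5268,0.1197,-0.3222,0,17.87,0,1],[-0.5268,0.1197,-0.3222,0,17.87,0,1]]
```

step_arm(
  series=[
    [-0.038,0,-0.023,0,1.3,0,1],
    [-0.075,0,-0.046,0,2.6,0,1],
    [-0.113,0,-0.069,0,3.8,0,1],
    [-0.15,0,-0.092,0,5.1,0,1],
    [-0.188,0,-0.115,0,6.4,0,1],
    [-0.226,0,-0.138,0,7.7,0,1],
    [-0.263,0,-0.161,0,8.9,0,1],
    [-0.301,0,-0.184,0,10.2,0,1],
    [-0.339,0,-0.207,0,11.5,0,1],
    [-0.376,0,-0.23,0,12.8,0,1],
    [-0.414,0,-0.253,0,14.0,0,1],
    [-0.452,0,-0.276,0,15.3,0,1],
    [-0.489,0,-0.299,0,16.6,0,1],
    [-0.527,0.001,-0.322,0,17.9,0,1],
    [-0.527,0.001,-0.322,0,17.9,0,1],
  ],
)

```text
t: 3.12
tool_pos: [580.4, -76.8, 403.5]
ee_rot: [[-1.0, 0.0, 0.003], [-0.003, 0.001, -1.0], [-0.0, -1.0, -0.001]]
force: [-0.3, 0.1, 0.8]
gripper_width: 85.2
```

```bash
cat >> mv.py <<'E'
def sent(l,p0=None,R0=None):
    p,R=cmd();l=np.array(l,float);setc(p+R@l[:3]*1000,R@Ro.from_rotvec(np.radians(l[3:6])).as_matrix())
E
python3 - <<'E'
from fit import *
from mv import *
np.set_printoptions(precision=2,suppress=True)
setc([176.41,-547.286,404.688],down(0.31182));sent([-0.527,0.001,-0.322,0,17.9,0])
s=env.get_state();print(s["t"],s["tool_pos"],s["ee_rot"],cmd()[0],s["force"])
w=camera("wrist");save(w,"w1.png")
r=nets.trace("wrist","caddy");print(len(r),r and (r[0]["p"],r[0]["point"]))
def wproj(w,P,p,R):
    T=np.array(w["tool_from_camera"]);q=((np.atleast_2d(P)-p)@R-T[:3,3])@T[:3,:3]
    x,y,z=q[:,0],-q[:,1],-q[:,2];h=np.hypot(x,y);th=np.arctan2(h,z);return np.c_[w["cx"]+w["fx"]*th*x/h,w["cy"]+w["fy"]*th*y/h]
p,R=np.array(s["tool_pos"]),np.array(s["ee_rot"])
m=r[0]["mask"]
import fit
fit.proj=lambda c,P:wproj(w,P,p,R)
f=lambda v:-iou(render(None,[cyl(30,78,168)+[v[0],v[1],0]]),m)
q=best(f,[[579,-79]],[6,6]);print(q.x,q.fun)
E
sed -i '/^def sent/,$!b' mv.py
cat >> h.py <<'E'
def wproj(w,P,p,R):
    T=np.array(w["tool_from_camera"]);q=((np.atleast_2d(P)-p)@R-T[:3,3])@T[:3,:3]
    x,y,z=q[:,0],-q[:,1],-q[:,2];h=np.hypot(x,y);th=np.arctan2(h,z);return np.c_[w["cx"]+w["fx"]*th*x/h,w["cy"]+w["fy"]*th*y/h]
E
```

```text
3.125 [580.4  -76.83 403.46] [[-1.  0.  0.]
 [-0.  0. -1.]
 [-0. -1. -0.]] [579.21 -79.13 403.69] [-0.32  0.11  0.78]
1 (0.74, [327.9, 247.9])
[578.37 -79.78] -0.9681726649818226
```

step_arm(
  series=[
    [0.001,0.03,0,0,0,0,1],
    [0.001,0.06,0.001,0,0,0,1],
    [0.001,0.09,0.001,0,0,0,1],
    [0.001,0.12,0.001,0,0,0,1],
    [0.001,0.12,0.001,0,0,0,1],
    [0.001,0.12,0.001,0,0,0,0.6],
    [0.001,0.12,0.001,0,0,0,0.4],
    [0.001,0.12,0.001,0,0,0,0.4],
    [0.001,0.12,0.001,0,0,0,0.4],
    [0.001,0.12,0.001,0,0,0,0.4],
    [0.001,0.12,0.001,0,0,0,0.4],
  ],
  force=35,
)

```text
t: 4.6
tool_pos: [578.8, -80.5, 285.8]
ee_rot: [[-1.0, 0.003, -0.001], [0.001, -0.001, -1.0], [-0.003, -1.0, 0.001]]
force: [-3.3, -0.2, 7.0]
gripper_width: 59.5
```

step_arm(
  series=[
    [0,-0.02,0,0,0,0,0.4],
    [0,-0.045,0,0,0,0,0.4],
    [0,-0.07,0,0,0,0,0.4],
    [0,-0.09,0,0,0,0,0.4],
    [0.01,-0.1,0.017,0,0,0,0.4],
    [0.03,-0.1,0.05,0,0,0,0.4],
    [0.05,-0.1,0.084,0,0,0,0.4],
    [0.07,-0.1,0.117,0,0,0,0.4],
    [0.09,-0.1,0.15,0,0,0,0.4],
    [0.11,-0.1,0.184,0,0,0,0.4],
    [0.13,-0.1,0.218,0,0,0,0.4],
    [0.14,-0.1,0.235,0,0,0,0.4],
    [0.142,-0.1,0.238,0,0,0,0.4],
    [0.142,-0.1,0.238,0,0,0,0.4],
  ],
)

```text
t: 6.35
tool_pos: [436.1, -317.6, 383.5]
ee_rot: [[-1.0, -0.0, -0.001], [0.001, 0.001, -1.0], [0.0, -1.0, -0.001]]
force: [0.1, 0.3, -2.7]
gripper_width: 59.1
```

Run:
```python
from fit import *
from mv import *
np.set_printoptions(precision=2,suppress=True)
sent([.001,.12,.001,0,0,0]);sent([.142,-.1,.238,0,0,0])
s=env.get_state();print(s["t"],s["tool_pos"],cmd()[0],s["force"],s["gripper_width"])
c=camera("top");save(c,"top1.png")
w=camera("wrist");p,R=np.array(s["tool_pos"]),np.array(s["ee_rot"])
r=nets.trace("wrist","stand");print([(x["p"],x["point"],x["mask"].sum()) for x in r],wproj(w,[437,-317,8],p,R))
save(w,"w2.png")
```

```text
6.35 [ 436.14 -317.59  383.49] [ 436.07 -318.05  383.69] [ 0.06  0.3  -2.71] 59.077789612689955
[(0.73, [326.6, 192.0], np.int64(7632))] [[322.87 202.71]]
```

View pics/w2.png

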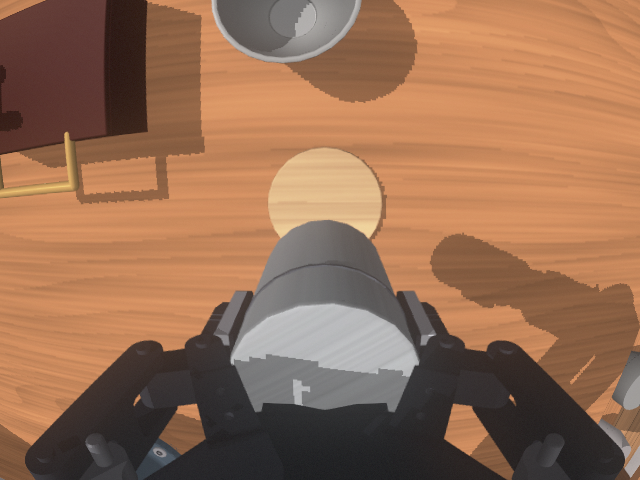

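The caddy is held upright, and the stand is centred at about (325,205) against a predicted (323,203). Lowering it.

step_arm(
  series=[
    [0,0.025,0,0,0,0,0.4],
    [0,0.06,0,0,0,0,0.4],
    [0,0.095,0,0,0,0,0.4],
    [0,0.13,0,0,0,0,0.4],
    [0,0.15,0,0,0,0,0.4],
    [0,0.16,0,0,0,0,0.4],
    [0,0.165,0,0,0,0,0.4],
    [0,0.167,0,0,0,0,0.4],
    [0,0.169,0,0,0,0,0.4],
    [0,0.17,0,0,0,0,0.4],
    [0,0.17,0,0,0,0,0.4],
  ],
)

```text
t: 7.88
tool_pos: [436.5, -318.4, 215.9]
ee_rot: [[-1.0, 0.001, -0.0], [0.0, -0.001, -1.0], [-0.001, -1.0, 0.001]]
force: [-3.6, 3.8, 10.5]
gripper_width: 59.6
```

Contact is felt: the vertical force went from -2.7 to +10.5 N. Easing off slightly, then opening and rising.

step_arm(
  series=[
    [0,-0.001,0,0,0,0,0.4],
    [0,-0.001,0,0,0,0,0.6],
    [0,-0.001,0,0,0,0,0.9],
    [0,-0.001,0,0,0,0,1],
    [0,-0.001,0,0,0,0,1],
    [0,-0.001,0,0,0,0,1],
    [0,-0.02,0,0,0,0,1],
    [0,-0.05,0,0,0,0,1],
    [0,-0.09,0,0,0,0,1],
    [0,-0.13,0,0,0,0,1],
    [0,-0.15,0,0,0,0,1],
    [0,-0.15,0,0,0,0,1],
  ],
)

```text
t: 9.38
tool_pos: [436.5, -318.5, 366.9]
ee_rot: [[-1.0, 0.004, -0.0], [0.0, -0.004, -1.0], [-0.004, -1.0, 0.004]]
force: [0.8, 0.6, -0.3]
gripper_width: 85.5
```

Run:
```python
from fit import *
from mv import *
np.set_printoptions(precision=2,suppress=True)
sent([0,.17,0,0,0,0]);sent([0,-.15,0,0,0,0])
s=env.get_state();print(s["t"],s["tool_pos"],cmd()[0],s["force"],s["gripper_width"])
w=camera("wrist");p,R=np.array(s["tool_pos"]),np.array(s["ee_rot"])
r=nets.trace("wrist","caddy");m=r[0]["mask"];print(r[0]["p"])
import fit
fit.proj=lambda c,P:wproj(w,P,p,R)
f=lambda v:-iou(render(None,[cyl(30,8,98)+[v[0],v[1],0]]),m)
q=best(f,[[437,-317]],[6,6]);print(q.x,q.fun)
# bar ends and lid now empty: refit in top view
c=camera("top");save(c,"top2.png")
```

```text
9.375 [ 436.52 -318.46  366.86] [ 436.07 -318.05  363.69] [ 0.76  0.61 -0.3 ] 85.49950916533375
0.57
[ 435.53 -319.72] -0.9791101416892767
```

Run:
```python
from mv import *
rows([([472,-38,340],down(np.pi/2+.015),.35,12)])
print(cmd())
```

```text
[[-0.003,0.002,-0.0233,0,-7.57,0,0.35],[-0.006,0.0039,-0.0467,0,-15.15,0,0.35],[-0.0089,0.0059,-0.07,0,-22.72,0,0.35],[-0.0119,0.0079,-0.0934,0,-30.3,0,0.35],[-0.0149,0.0099,-0.1167,0,-37.87,0,0.35],[-0.0179,0.0118,-0.14,0,-45.45,0,0.35],[-0.0209,0.0138,-0.1634,0,-53.02,0,0.35],[-0.0238,0.0158,-0.1867,0,-60.6,0,0.35],[-0.0268,0.0178,-0.2101,0,-68.17,0,0.35],[-0.0298,0.0197,-0.2334,0,-75.74,0,0.35],[-0.0328,0.0217,-0.2567,0,-83.32,0,0.35],[-0.0358,0.0237,-0.2801,0,-90.89,0,0.35]]
(array([472.03397251, -37.97115628, 339.988     ]), array([[ 0.01493894,  0.        ,  0.99988841],
       [-0.99988841,  0.        ,  0.01493894],
       [ 0.        , -1.        ,  0.        ]]))
```

step_arm(
  series=[
    [-0.003,0.002,-0.023,0,-7.6,0,0.35],
    [-0.006,0.004,-0.047,0,-15.1,0,0.35],
    [-0.009,0.006,-0.07,0,-22.7,0,0.35],
    [-0.012,0.008,-0.093,0,-30.3,0,0.35],
    [-0.015,0.01,-0.117,0,-37.9,0,0.35],
    [-0.018,0.012,-0.14,0,-45.5,0,0.35],
    [-0.021,0.014,-0.163,0,-53,0,0.35],
    [-0.024,0.016,-0.187,0,-60.6,0,0.35],
    [-0.027,0.018,-0.21,0,-68.2,0,0.35],
    [-0.03,0.02,-0.233,0,-75.7,0,0.35],
    [-0.033,0.022,-0.257,0,-83.3,0,0.35],
    [-0.036,0.024,-0.28,0,-90.9,0,0.35],
    [-0.036,0.024,-0.28,0,-90.9,0,0.35],
    [-0.036,0.024,-0.28,0,-90.9,0,0.35],
  ],
)

```text
t: 11.28
tool_pos: [472.0, -38.4, 339.0]
ee_rot: [[0.013, -0.001, 1.0], [-1.0, 0.0, 0.013], [-0.0, -1.0, -0.001]]
force: [0.2, -0.1, -0.0]
gripper_width: 29.9
```

Run:
```python
from fit import *
from mv import *
np.set_printoptions(precision=2,suppress=True)
s=env.get_state();print(s["t"],s["tool_pos"],cmd()[0],s["force"],s["gripper_width"])
w=camera("wrist");p,R=np.array(s["tool_pos"]),np.array(s["ee_rot"])
o=w["img"].copy()
B=Rz(.0147);off=np.array([582,-36.4,0])
for P in([[-110,-55,74],[-110,55,74]],[[-70,-100,78],[-70,100,78],[70,100,78],[70,-100,78]]):
    q=wproj(w,np.array(P)@B.T+off,p,R);print(q);cv2.polylines(o,[q.round().astype(np.int32)],len(P)>2,(0,255,0),1)
cv2.imwrite("pics/w3.png",o[:,:,::-1])
```

```text
11.275 [472.03 -38.36 339.  ] [472.03 -37.97 339.99] [ 0.23 -0.07 -0.  ] 29.881815504392396
[[326.9  311.83]
 [327.15 154.99]]
[[378.91 364.32]
 [392.38  84.84]
 [577.53 106.78]
 [537.11 351.11]]
```

View pics/w3.png

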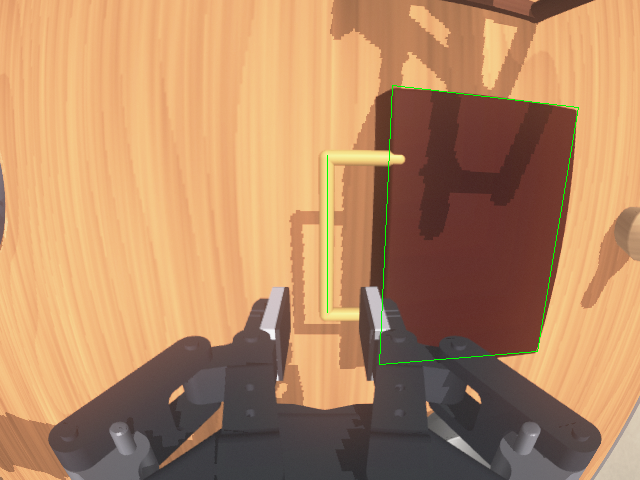

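The bar runs from (327,155) to (327,312) exactly under the overlay, and the lid matches too. Descending, closing, then swinging.

step_arm(
  series=[
    [0,0.035,0,0,0,0,0.35],
    [0,0.07,0,0,0,0,0.35],
    [0,0.1,0,0,0,0,0.35],
    [0,0.111,0,0,0,0,0.35],
    [0,0.111,0,0,0,0,0.35],
    [0,0.111,0,0,0,0,0.1],
    [0,0.111,0,0,0,0,0.05],
    [0,0.111,0,0,0,0,0.05],
    [0,0.111,0,0,0,0,0.05],
  ],
  force=30,
)

```text
t: 12.45
tool_pos: [472.6, -38.4, 229.9]
ee_rot: [[0.015, 0.001, 1.0], [-1.0, -0.001, 0.015], [0.001, -1.0, 0.001]]
force: [-3.2, -1.8, 6.9]
gripper_width: 9.0
```

Run:
```python
from mv import *
from h import env
sent([0,.111,0,0,0,0]);p,R=cmd()
s=env.get_state();print(s["tool_pos"],p,s["force"],s["gripper_width"])
th=np.linspace(0,1.65,20)[1:]
bx=lambda t:(-180*np.cos(t)+4*np.sin(t),180*np.sin(t)+4*np.cos(t))
b0=bx(0)
print([[0,round(-(bx(t)[1]-b0[1])/1000,3),round((bx(t)[0]-b0[0])/1000,3),0,0,0,.05] for t in th])
```

```text
[472.6372189  -38.39179872 229.89834934] [472.03397251 -37.97115628 228.988     ] [-3.23317738 -1.8299489   6.899394  ] 9.02064924083994
[[0, np.float64(-0.016), np.float64(0.001), 0, 0, 0, 0.05], [0, np.float64(-0.031), np.float64(0.003), 0, 0, 0, 0.05], [0, np.float64(-0.046), np.float64(0.007), 0, 0, 0, 0.05], [0, np.float64(-0.061), np.float64(0.012), 0, 0, 0, 0.05], [0, np.float64(-0.075), np.float64(0.018), 0, 0, 0, 0.05], [0, np.float64(-0.089), np.float64(0.026), 0, 0, 0, 0.05], [0, np.float64(-0.102), np.float64(0.035), 0, 0, 0, 0.05], [0, np.float64(-0.114), np.float64(0.044), 0, 0, 0, 0.05], [0, np.float64(-0.126), np.float64(0.055), 0, 0, 0, 0.05], [0, np.float64(-0.136), np.float64(0.067), 0, 0, 0, 0.05], [0, np.float64(-0.145), np.float64(0.079), 0, 0, 0, 0.05], [0, np.float64(-0.153), np.float64(0.093), 0, 0, 0, 0.05], [0, np.float64(-0.16), np.float64(0.107), 0, 0, 0, 0.05], [0, np.float64(-0.166), np.float64(0.121), 0, 0, 0, 0.05], [0, np.float64(-0.171), np.float64(0.136), 0, 0, 0, 0.05], [0, np.float64(-0.174), np.float64(0.151), 0, 0, 0, 0.05], [0, np.float64(-0.176), np.float64(0.167), 0, 0, 0, 0.05], [0, np.float64(-0.176), np.float64(0.183), 0, 0, 0, 0.05], [0, np.float64(-0.175), np.float64(0.198), 0, 0, 0, 0.05]]
```

step_arm(
  series=[
    [0,-0.016,0.001,0,0,0,0.05],
    [0,-0.031,0.003,0,0,0,0.05],
    [0,-0.046,0.007,0,0,0,0.05],
    [0,-0.061,0.012,0,0,0,0.05],
    [0,-0.075,0.018,0,0,0,0.05],
    [0,-0.089,0.026,0,0,0,0.05],
    [0,-0.102,0.035,0,0,0,0.05],
    [0,-0.114,0.044,0,0,0,0.05],
    [0,-0.126,0.055,0,0,0,0.05],
    [0,-0.136,0.067,0,0,0,0.05],
    [0,-0.145,0.079,0,0,0,0.05],
    [0,-0.153,0.093,0,0,0,0.05],
    [0,-0.16,0.107,0,0,0,0.05],
    [0,-0.166,0.121,0,0,0,0.05],
    [0,-0.171,0.136,0,0,0,0.05],
    [0,-0.174,0.151,0,0,0,0.05],
    [0,-0.176,0.167,0,0,0,0.05],
    [0,-0.176,0.183,0,0,0,0.05],
    [0,-0.175,0.198,0,0,0,0.05],
    [0,-0.175,0.198,0,0,0,0.05],
  ],
)

```text
t: 14.95
tool_pos: [671.0, -35.7, 405.4]
ee_rot: [[0.015, 0.002, 1.0], [-1.0, -0.001, 0.015], [0.001, -1.0, 0.002]]
force: [0.9, -6.0, 3.3]
gripper_width: 8.8
```

```bash
cat >> mv.py <<'E'
def tilt(yaw): return Ro.from_euler("z",yaw).as_matrix()@Ro.from_euler("y",-35,degrees=True).as_matrix()@down(np.pi)
E
python3 - <<'E'
from mv import *
sent([0,-.175,.198,0,0,0]);p,R=cmd()
rk=np.array([511,298,0]);Rk=Ro.from_euler("z",-.045).as_matrix()
n=np.array([-.5736,0,.8192]);G=np.array([69.1,-55,98.2])
V=rk+Rk@(G+(155+130)*n);print(V)
rows([(p,None,.35,2),(p+[0,0,40],None,.35,1),(p+[0,0,90],None,.35,1),([480,60,480],None,.4,5),(V,tilt(-.045),.45,11)])
E
```

```text
[414.2453748  247.30116491 331.672     ]
[[0,0,0,0,0,0,0.35],[0,0,0,0,0,0,0.35],[0,-0.04,0,0,0,0,0.35],[0,-0.09,0,0,0,0,0.35],[-0.0196,-0.0872,-0.0377,0,0,0,0.4],[-0.0391,-0.0844,-0.0754,0,0,0,0.4],[-0.0587,-0.0816,-0.1131,0,0,0,0.4],[-0.0783,-0.0788,-0.1509,0,0,0,0.4],[-0.0978,-0.076,-0.1886,0,0,0,0.4],[-0.115,-0.0625,-0.1943,2.4,-7.6,-2.55,0.45],[-0.1321,-0.049,-0.2,4.79,-15.21,-5.09,0.45],[-0.1492,-0.0356,-0.2057,7.19,-22.81,-7.64,0.45],[-0.1663,-0.0221,-0.2115,9.59,-30.41,-10.18,0.45],[-0.1834,-0.0086,-0.2172,11.99,-38.02,-12.73,0.45],[-0.2005,0.0049,-0.2229,14.38,-45.62,-15.27,0.45],[-0.2176,0.0184,-0.2286,16.78,-53.22,-17.82,0.45],[-0.2348,0.0319,-0.2344,19.18,-60.83,-20.36,0.45],[-0.2519,0.0453,-0.2401,21.58,-68.43,-22.91,0.45],[-0.269,0.0588,-0.2458,23.97,-76.04,-25.46,0.45],[-0.2861,0.0723,-0.2515,26.37,-83.64,-28,0.45]]
```

step_arm(
  series=[
    [0,0,0,0,0,0,0.35],
    [0,0,0,0,0,0,0.35],
    [0,-0.04,0,0,0,0,0.35],
    [0,-0.09,0,0,0,0,0.35],
    [-0.02,-0.087,-0.038,0,0,0,0.4],
    [-0.039,-0.084,-0.075,0,0,0,0.4],
    [-0.059,-0.082,-0.113,0,0,0,0.4],
    [-0.078,-0.079,-0.151,0,0,0,0.4],
    [-0.098,-0.076,-0.189,0,0,0,0.4],
    [-0.115,-0.063,-0.194,2.4,-7.6,-2.6,0.45],
    [-0.132,-0.049,-0.2,4.8,-15.2,-5.1,0.45],
    [-0.149,-0.036,-0.206,7.2,-22.8,-7.6,0.45],
    [-0.166,-0.022,-0.212,9.6,-30.4,-10.2,0.45],
    [-0.183,-0.009,-0.217,12,-38,-12.7,0.45],
    [-0.2,0.005,-0.223,14.4,-45.6,-15.3,0.45],
    [-0.218,0.018,-0.229,16.8,-53.2,-17.8,0.45],
    [-0.235,0.032,-0.234,19.2,-60.8,-20.4,0.45],
    [-0.252,0.045,-0.24,21.6,-68.4,-22.9,0.45],
    [-0.269,0.059,-0.246,24,-76,-25.5,0.45],
    [-0.286,0.072,-0.2515,26.4,-83.6,-28,0.45],
  ],
)

```text
t: 17.45
tool_pos: [413.6, 247.8, 331.3]
ee_rot: [[0.818, 0.574, 0.041], [-0.033, -0.024, 0.999], [0.575, -0.818, -0.001]]
force: [0.4, 0.1, 0.4]
gripper_width: 38.5
```

step_arm(
  series=[
    [0,0,0,0,0,0,0.45],
    [0,0,0,0,0,0,0.45],
    [0,0,0,0,0,0,0.45],
  ],
)

```text
t: 17.82
tool_pos: [414.9, 246.8, 332.6]
ee_rot: [[0.818, 0.574, 0.047], [-0.04, -0.026, 0.999], [0.575, -0.818, 0.001]]
force: [0.1, 0.1, -0.5]
gripper_width: 38.2
```

```bash
cat > m2.py <<'E'
from fit import *
import fit
from mv import *
np.set_printoptions(precision=2,suppress=True)
s=env.get_state();print(s["t"],s["q"],s["tool_pos"],cmd()[0],s["force"],s["gripper_width"]);print(np.array(s["ee_rot"]),cmd()[1])
w=camera("wrist");p,R=np.array(s["tool_pos"]),np.array(s["ee_rot"])
r=nets.trace("wrist","round_scoop");print([(x["p"],x["point"],x["mask"].sum()) for x in r])
m=r[0]["mask"]
fit.proj=lambda c,P:wproj(w,P,p,R)
def parts(v):
    T=np.array([v[3]*.8192,-55,40+v[3]*.5736]);Rk=Rz(v[2]/50)
    return [(P@SL.T+T)@Rk.T+[v[0],v[1],0] for P in scoop("round")]
f=lambda v:-iou(render(None,parts(np.r_[v[:3],78])),m)
q=best(f,[[511,298,-2.2]],[5,5,1]);v=np.r_[q.x,78];print(v,v[2]/50,q.fun)
o=w["img"].copy()
for P in parts(v): cv2.polylines(o,[cv2.convexHull(wproj(w,P,p,R).round().astype(np.int32))],True,(0,255,0),1)
o[cv2.morphologyEx(m.astype(np.uint8),cv2.MORPH_GRADIENT,np.ones((3,3)))>0]=(255,0,0)
Rk=Rz(v[2]/50)
for ep in([100,-170,270],[100,170,270]): print("rail",wproj(w,Rk@np.array(ep)+[v[0],v[1],0],p,R))
cv2.imwrite("pics/w4.png",o[:,:,::-1])
E
python3 m2.py
```

```text
17.825 [ 0.36 -0.07  2.08 -0.42  0.59 -0.88] [414.93 246.78 332.58] [414.27 247.3  331.69] [ 0.14  0.14 -0.51] 38.15843934748745
[[ 0.82  0.57  0.05]
 [-0.04 -0.03  1.  ]
 [ 0.57 -0.82  0.  ]] [[ 0.82  0.57  0.04]
 [-0.04 -0.03  1.  ]
 [ 0.57 -0.82 -0.  ]]
[(0.74, [323.4, 159.0], np.int64(8300))]
[507.19 298.04  -2.32  78.  ] -0.04630776016927166 -0.9536224962371194
rail [[144.32 471.43]]
rail [[628.09 435.04]]
```

View pics/w4.png

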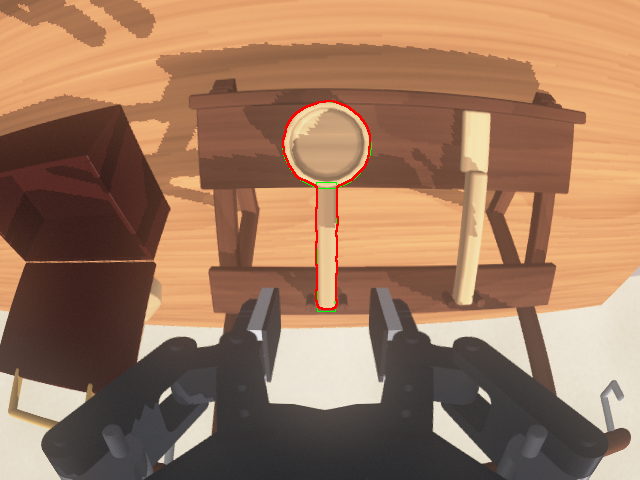

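The fit is excellent (IoU 0.95): bowl at (327,143), handle end at (327,308), centred between the pads. The open lid shows at lower left.

Run:
```python
from mv import *
# commanded pose after sent rounded rows
p,R=cmd()
rk=np.array([507.2,298,0]);Rk=Ro.from_euler("z",-.046).as_matrix()
n=np.array([-.5736,0,.8192]);G=np.array([69.1,-55,98.2])
T=rk+Rk@(G+155*n);print(T,p)
rows([(T,tilt(-.046),.45,5)])
```

```text
[484.88384532 243.96902644 225.176     ] [414.26591238 247.29768399 331.688     ]
[[-0.0006,0.0256,0,-0.01,0.01,0,0.45],[-0.0013,0.0511,-0.0001,-0.01,0.02,0,0.45],[-0.0019,0.0767,-0.0001,-0.02,0.03,0,0.45],[-0.0025,0.1022,-0.0001,-0.03,0.04,0,0.45],[-0.0032,0.1278,-0.0001,-0.03,0.05,0,0.45]]
```

step_arm(
  series=[
    [-0.001,0.03,0,0,0,0,0.45],
    [-0.001,0.06,0,0,0,0,0.45],
    [-0.002,0.09,0,0,0,0,0.45],
    [-0.003,0.115,0,0,0,0,0.45],
    [-0.003,0.128,0,0,0,0,0.45],
    [-0.003,0.128,0,0,0,0,0.45],
    [-0.003,0.128,0,0,0,0,0.2],
    [-0.003,0.128,0,0,0,0,0.08],
    [-0.003,0.128,0,0,0,0,0.08],
    [-0.003,0.128,0,0,0,0,0.08],
    [-0.003,0.128,0,0,0,0,0.08],
  ],
  force=40,
)

```text
t: 19.3
tool_pos: [485.3, 244.2, 226.2]
ee_rot: [[0.817, 0.575, 0.045], [-0.037, -0.025, 0.999], [0.575, -0.818, 0.001]]
force: [-5.9, -0.8, 7.0]
gripper_width: 13.2
```

Held at 13.2 mm, but the tips stand about 10 mm below the scoop's underside and would touch the box floor first. I'll regrip 10 mm higher, then lift.

step_arm(
  series=[
    [0,0,0,0,0,0,0.25],
    [0,0,0,0,0,0,0.3],
    [0,-0.005,0,0,0,0,0.3],
    [0,-0.01,0,0,0,0,0.3],
    [0,-0.01,0,0,0,0,0.3],
    [0,-0.01,0,0,0,0,0.2],
    [0,-0.01,0,0,0,0,0.08],
    [0,-0.01,0,0,0,0,0.08],
    [0,-0.01,0,0,0,0,0.08],
    [0,-0.01,0,0,0,0,0.08],
    [0,-0.02,0,0,0,0,0.08],
    [0,-0.04,0,0,0,0,0.08],
    [0,-0.07,0,0,0,0,0.08],
    [0,-0.1,0,0,0,0,0.08],
    [0,-0.13,0,0,0,0,0.08],
    [0,-0.14,0,0,0,0,0.08],
    [0,-0.14,0,0,0,0,0.08],
  ],
  force=50,
)

```text
t: 21.42
tool_pos: [404.9, 247.6, 340.2]
ee_rot: [[0.818, 0.574, 0.045], [-0.037, -0.025, 0.999], [0.575, -0.818, 0.001]]
force: [0.3, -0.5, -1.6]
gripper_width: 12.8
```

```bash
cat > m3.py <<'E'
from fit import *
import fit
from mv import *
np.set_printoptions(precision=3,suppress=True)
s=env.get_state();print(s["t"],s["tool_pos"],cmd()[0],s["force"],s["gripper_width"])
w=camera("wrist");p,R=np.array(s["tool_pos"]),np.array(s["ee_rot"])
r=nets.trace("wrist","round_scoop");print([(x["p"],x["point"],x["mask"].sum()) for x in r])
m=r[0]["mask"]
# scoop in tool frame: scoop x=tool x, z=-tool y, y=tool z ; v: tool x,y of origin, pitch about tool z(deg/5), yaw about tool y
B=np.array([[1,0,0],[0,0,-1],[0,1,0]],float)  # columns tool coords of scoop axes
fit.proj=lambda c,P:wproj(w,P,np.zeros(3),np.eye(3))
def parts(v):
    Q=Ro.from_euler("zy",[v[2]*5,v[3]*5],degrees=True).as_matrix()@B
    return [P@Q.T+[v[0],v[1],0] for P in scoop("round")]
f=lambda v:-iou(render(None,parts(v)),m)
q=best(f,[[-12,173,0,0],[-12,173,1,0],[-12,173,-1,0]],[4,4,1,.5]);v=q.x;print("origin tool x,y",v[:2],"pitch,yaw deg",v[2:]*5,q.fun)
o=w["img"].copy()
for P in parts(v): cv2.polylines(o,[cv2.convexHull(fit.proj(0,P).round().astype(np.int32))],True,(0,255,0),1)
cv2.imwrite("pics/w5.png",o[:,:,::-1])
E
python3 - <<'E'
from mv import *
sent([-.003,.128,0,0,0,0]);p,R=cmd()
E
python3 - <<'E'
# fix: cmd.json was already advanced by rows(); rebuild
from mv import *
p=[414.26591238,247.29768399,331.688];setc(p,tilt(-.045));sent([-.003,.128,0,0,0,0]);sent([0,-.14,0,0,0,0]);print(cmd()[0])
E
python3 m3.py
```

```text
[404.93499454 247.71785895 339.79709522]
21.425 [404.942 247.589 340.155] [404.935 247.718 339.797] [ 0.295 -0.541 -1.575] 12.77029860877112
[(0.96, [321.6, 188.8], np.int64(26496))]
origin tool x,y [-14.714 181.304] pitch,yaw deg [ 4.594 -0.896] -0.9531348530801089
```

View pics/w5.png

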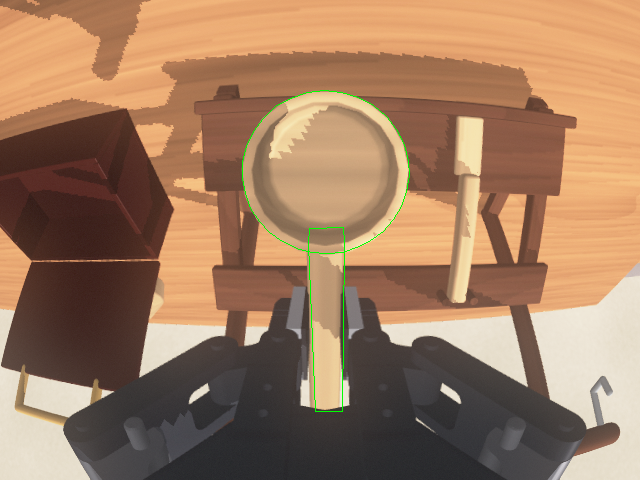

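The scoop is held hollow side up, with the bowl at (326,172), and the slim scoop is undisturbed. Moving over the box now.

Run:
```python
from mv import *
D=down(np.pi/2+.015)
rows([([430,80,345],D,.08,12),([574,-48,300],D,.08,6)])
```

```text
[[0.0025,0.0012,-0.0139,-2.2,6.97,2.33,0.08],[0.0049,0.0024,-0.0277,-4.4,13.94,4.67,0.08],[0.0074,0.0036,-0.0416,-6.59,20.91,7,0.08],[0.0099,0.0048,-0.0555,-8.79,27.88,9.33,0.08],[0.0124,0.006,-0.0693,-10.99,34.85,11.67,0.08],[0.0148,0.0072,-0.0832,-13.19,41.82,14,0.08],[0.0173,0.0084,-0.0971,-15.38,48.79,16.33,0.08],[0.0198,0.0096,-0.1109,-17.58,55.76,18.67,0.08],[0.0223,0.0108,-0.1248,-19.78,62.73,21,0.08],[0.0247,0.012,-0.1387,-21.98,69.7,23.33,0.08],[0.0272,0.0132,-0.1526,-24.17,76.67,25.67,0.08],[0.0297,0.0144,-0.1664,-26.37,83.64,28,0.08],[0.0458,0.0349,-0.1867,-26.37,83.64,28,0.08],[0.0619,0.0553,-0.2069,-26.37,83.64,28,0.08],[0.078,0.0758,-0.2271,-26.37,83.64,28,0.08],[0.0942,0.0962,-0.2473,-26.37,83.64,28,0.08],[0.1103,0.1167,-0.2676,-26.37,83.64,28,0.08],[0.1264,0.1371,-0.2878,-26.37,83.64,28,0.08]]
```

step_arm(
  series=[
    [0.002,0.001,-0.014,-2.2,7,2.3,0.08],
    [0.005,0.002,-0.028,-4.4,13.9,4.7,0.08],
    [0.007,0.004,-0.042,-6.6,20.9,7,0.08],
    [0.01,0.005,-0.055,-8.8,27.9,9.3,0.08],
    [0.012,0.006,-0.069,-11,34.8,11.7,0.08],
    [0.015,0.007,-0.083,-13.2,41.8,14,0.08],
    [0.017,0.008,-0.097,-15.4,48.8,16.3,0.08],
    [0.02,0.01,-0.111,-17.6,55.8,18.7,0.08],
    [0.022,0.011,-0.125,-19.8,62.7,21,0.08],
    [0.025,0.012,-0.139,-22,69.7,23.3,0.08],
    [0.027,0.013,-0.153,-24.2,76.7,25.7,0.08],
    [0.03,0.014,-0.166,-26.37,83.64,28,0.08],
    [0.046,0.035,-0.187,-26.37,83.64,28,0.08],
    [0.062,0.055,-0.207,-26.37,83.64,28,0.08],
    [0.078,0.076,-0.227,-26.37,83.64,28,0.08],
    [0.094,0.096,-0.247,-26.37,83.64,28,0.08],
    [0.11,0.117,-0.268,-26.37,83.64,28,0.08],
    [0.126,0.137,-0.288,-26.37,83.64,28,0.08],
    [0.126,0.137,-0.288,-26.37,83.64,28,0.08],
    [0.126,0.137,-0.288,-26.37,83.64,28,0.08],
  ],
)

```text
t: 24.02
tool_pos: [573.2, -48.4, 298.4]
ee_rot: [[0.014, -0.002, 1.0], [-1.0, 0.001, 0.014], [-0.001, -1.0, -0.002]]
force: [-0.5, 0.3, -0.6]
gripper_width: 12.5
```

Run:
```python
from fit import *
import fit
from mv import *
np.set_printoptions(precision=3,suppress=True)
setc([404.935,247.718,339.797],tilt(-.045));sent([.126,.137,-.288,-26.37,83.64,28])
s=env.get_state();print(s["t"],s["tool_pos"],cmd()[0],s["force"],s["gripper_width"]);print(np.array(s["ee_rot"]))
c=camera("scene");save(c,"scene2.png")
w=camera("wrist");save(w,"w6.png")
p,R=np.array(s["tool_pos"]),np.array(s["ee_rot"])
r=nets.trace("scene","round_scoop");print([(x["p"],x["point"],x["mask"].sum()) for x in r])
r=nets.trace("wrist","round_scoop");print([(x["p"],x["point"],x["mask"].sum()) for x in r])
o=c["img"].copy()
B=np.array([[1,0,0],[0,0,-1],[0,1,0]],float)
for pitch,col in((0,(0,255,0)),(4.6,(0,0,255)),(-5,(255,0,0))):
    Q=Ro.from_euler("z",pitch,degrees=True).as_matrix()@B
    for P in scoop("round"):
        W=(P@Q.T+[-12,173,0])@R.T+p
        cv2.polylines(o,[cv2.convexHull(proj(c,W).round().astype(np.int32))],True,col,1)
cv2.imwrite("pics/s2.png",cv2.resize(o[130:330,200:450,::-1],None,fx=3,fy=3,interpolation=cv2.INTER_CUBIC))
```

```text
24.025 [573.239 -48.437 298.354] [573.588 -48.168 299.844] [-0.469  0.301 -0.572] 12.498149236918469
[[ 0.014 -0.002  1.   ]
 [-1.     0.001  0.014]
 [-0.001 -1.    -0.002]]
[(0.76, [340.3, 224.5], np.int64(577))]
[(0.95, [319.6, 187.4], np.int64(26550))]
```

View pics/s2.png

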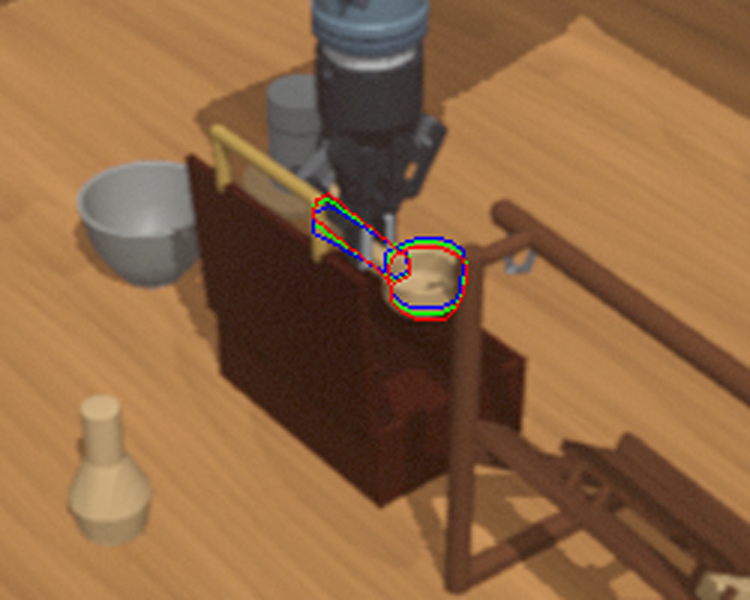

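The scoop is level within about 4° above the open box, with the caddy behind it on the stand. Lowering it, with a 7 mm shift to the centre.

step_arm(
  series=[
    [0,0.01,0.007,0,0,0,0.08],
    [0,0.035,0.007,0,0,0,0.08],
    [0,0.065,0.007,0,0,0,0.08],
    [0,0.09,0.007,0,0,0,0.08],
    [0,0.105,0.007,0,0,0,0.08],
    [0,0.11,0.007,0,0,0,0.08],
    [0,0.113,0.007,0,0,0,0.08],
    [0,0.115,0.007,0,0,0,0.08],
    [0,0.115,0.007,0,0,0,0.08],
  ],
)

```text
t: 25.35
tool_pos: [581.0, -48.3, 185.3]
ee_rot: [[0.015, 0.001, 1.0], [-1.0, 0.0, 0.015], [-0.0, -1.0, 0.001]]
force: [-0.2, -0.2, -1.4]
gripper_width: 12.3
```

step_arm(
  series=[
    [0,0.002,0,0,0,0,0.08],
    [0,0.004,0,0,0,0,0.08],
    [0,0.005,0,0,0,0,0.08],
    [0,0.006,0,0,0,0,0.08],
    [0,0.006,0,0,0,0,0.08],
  ],
)

```text
t: 25.98
tool_pos: [581.3, -48.3, 183.3]
ee_rot: [[0.015, 0.001, 1.0], [-1.0, -0.0, 0.015], [0.0, -1.0, 0.001]]
force: [-16.6, 2.3, 36.1]
gripper_width: 12.5
```

Contact, but harder than wanted. Backing off 3.5 mm.

step_arm(
  series=[
    [0,-0.003,0,0,0,0,0.08],
    [0,-0.0035,0,0,0,0,0.08],
    [0,-0.0035,0,0,0,0,0.08],
  ],
)

```text
t: 26.35
tool_pos: [581.3, -48.4, 183.4]
ee_rot: [[0.015, 0.002, 1.0], [-1.0, 0.0, 0.015], [-0.0, -1.0, 0.002]]
force: [-2.0, 1.6, 9.6]
gripper_width: 12.5
```

```bash
python3 - <<'E'
from mv import *
sent([0,.115,.007,0,0,0]);sent([0,.006,0,0,0,0]);sent([0,-.0035,0,0,0,0]);print(cmd()[0])
E
sed -i 's#pics/w5#pics/w7#' m3.py; python3 m3.py
```

```text
[580.59107481 -48.06340475 182.34400311]
26.35 [581.295 -48.383 183.36 ] [580.591 -48.063 182.344] [-1.968  1.567  9.597] 12.457699081299642
[(0.93, [322.8, 185.6], np.int64(26282)), (0.27, [609.2, 303.1], np.int64(27273))]
origin tool x,y [-13.22  182.586] pitch,yaw deg [ 5.653 -1.679] -0.9294525307239124
```

View pics/w7.png

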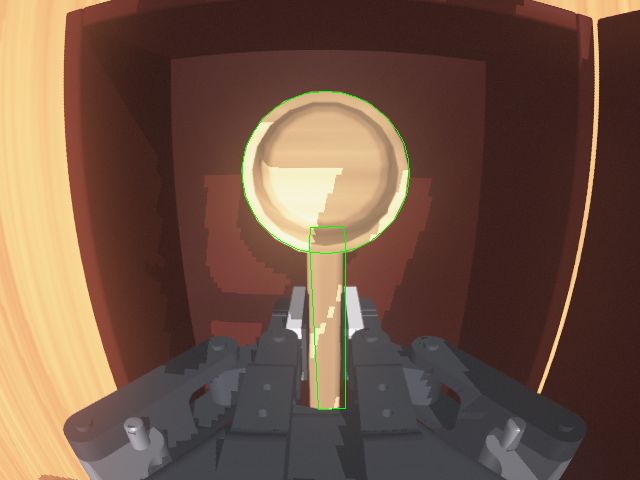

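The scoop sits inside the box on the floor, hollow up, with about 10 N of contact. Letting go and rising.

step_arm(
  series=[
    [0,-0.001,0,0,0,0,0.08],
    [0,-0.001,0,0,0,0,0.2],
    [0,-0.001,0,0,0,0,0.35],
    [0,-0.001,0,0,0,0,0.35],
    [0,-0.001,0,0,0,0,0.35],
    [0,-0.001,0,0,0,0,0.35],
    [0,-0.02,0,0,0,0,0.35],
    [0,-0.05,0,0,0,0,0.35],
    [0,-0.09,0,0,0,0,0.35],
    [0,-0.13,0,0,0,0,0.35],
    [0,-0.13,0,0,0,0,0.35],
    [0,-0.13,0,0,0,0,0.35],
  ],
)

```text
t: 27.95
tool_pos: [580.5, -48.3, 312.9]
ee_rot: [[0.015, 0.001, 1.0], [-1.0, 0.0, 0.015], [-0.0, -1.0, 0.001]]
force: [-0.2, 0.1, -0.6]
gripper_width: 29.8
```

```bash
cat > m4.py <<'E'
from fit import *
import fit
from mv import *
np.set_printoptions(precision=3,suppress=True)
sent([0,-.13,0,0,0,0])
s=env.get_state();print(s["t"],s["tool_pos"],cmd()[0],s["force"],s["gripper_width"])
w=camera("wrist");p,R=np.array(s["tool_pos"]),np.array(s["ee_rot"])
r=nets.trace("wrist","round_scoop");print([(x["p"],x["point"],x["mask"].sum()) for x in r])
m=r[0]["mask"]
fit.proj=lambda c,P:wproj(w,P,p,R)
def parts(v): return [P@(Rz(v[2]/50)).T+[v[0],v[1],6] for P in scoop("round")]
f=lambda v:-iou(render(None,parts(v)),m)
q=best(f,[[581,-36,-77]],[4,4,2]);v=q.x;b=Rz(-.0147)@np.array([v[0]-582,v[1]+36.4,0]);print("in box",b,"yaw",v[2]/50,q.fun)
o=w["img"].copy()
for P in parts(v): cv2.polylines(o,[cv2.convexHull(fit.proj(0,P).round().astype(np.int32))],True,(0,255,0),1)
cv2.imwrite("pics/w8.png",o[:,:,::-1])
c=camera("scene");r=nets.trace("scene","lid_bar");print([(x["p"],x["point"]) for x in r])
h=Rz(.0147)
for t in(1.4,1.5,1.6,1.65,1.7,1.75):
    print(t,proj(c,np.array([[70-180*np.cos(t)+4*np.sin(t),y,70+180*np.sin(t)+4*np.cos(t)] for y in(-55,55)])@h.T+[582,-36.4,0]).ravel())
save(c,"s3.png")
E
python3 m4.py
```

```text
27.95 [580.477 -48.254 312.904] [580.587 -48.064 312.344] [-0.167  0.082 -0.623] 29.810983376304886
[(0.71, [183.1, 447.6], np.int64(428)), (0.58, [322.5, 164.3], np.int64(7473))]
in box [-0.994  0.415  0.   ] yaw -1.54 -0.0
[(0.84, [296.3, 227.5]), (0.5, [335.0, 262.0])]
1.4 [291.66  167.044 324.924 188.908]
1.5 [284.704 169.051 317.86  191.21 ]
1.6 [277.641 171.861 310.653 194.345]
1.65 [274.097 173.562 307.024 196.219]
1.7 [270.56  175.456 303.393 198.293]
1.75 [267.04  177.538 299.771 200.561]
```

View pics/w8.png

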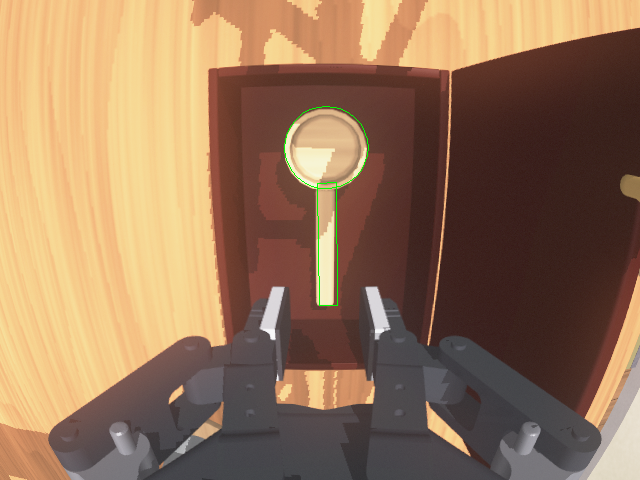

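The scoop lies flat and centred in the box, with the green outline on it. Now up, over the bar, and down onto it.

step_arm(
  series=[
    [0,-0.05,0,0,0,0,0.35],
    [0,-0.1,0,0,0,0,0.35],
    [0,-0.15,0,0,0,0,0.35],
    [0,-0.18,0,0,0,0,0.35],
    [-0.004,-0.18,0.03,0,0,0,0.35],
    [-0.008,-0.18,0.06,0,0,0,0.35],
    [-0.012,-0.18,0.09,0,0,0,0.35],
    [-0.012,-0.18,0.09,0,0,0,0.35],
    [-0.012,-0.15,0.09,0,0,0,0.35],
    [-0.012,-0.12,0.09,0,0,0,0.35],
    [-0.012,-0.1,0.09,0,0,0,0.35],
    [-0.012,-0.092,0.09,0,0,0,0.35],
    [-0.012,-0.092,0.09,0,0,0,0.35],
    [-0.012,-0.092,0.09,0,0,0,0.15],
    [-0.012,-0.092,0.09,0,0,0,0.05],
    [-0.012,-0.092,0.09,0,0,0,0.05],
    [-0.012,-0.092,0.09,0,0,0,0.05],
  ],
  force=30,
)

```text
t: 30.28
tool_pos: [670.7, -35.1, 405.9]
ee_rot: [[0.015, 0.003, 1.0], [-1.0, -0.0, 0.015], [0.0, -1.0, 0.003]]
force: [-0.1, 0.9, 6.4]
gripper_width: 8.6
```

Gripped (8.6 mm). Swinging the lid shut along the reversed arc.

step_arm(
  series=[
    [0,-0.001,-0.015,0,0,0,0.05],
    [0,-0.001,-0.031,0,0,0,0.05],
    [0,0.001,-0.047,0,0,0,0.05],
    [0,0.004,-0.062,0,0,0,0.05],
    [0,0.009,-0.077,0,0,0,0.05],
    [0,0.015,-0.091,0,0,0,0.05],
    [0,0.022,-0.105,0,0,0,0.05],
    [0,0.03,-0.119,0,0,0,0.05],
    [0,0.039,-0.131,0,0,0,0.05],
    [0,0.049,-0.143,0,0,0,0.05],
    [0,0.061,-0.154,0,0,0,0.05],
    [0,0.073,-0.163,0,0,0,0.05],
    [0,0.086,-0.172,0,0,0,0.05],
    [0,0.1,-0.18,0,0,0,0.05],
    [0,0.114,-0.186,0,0,0,0.05],
    [0,0.129,-0.191,0,0,0,0.05],
    [0,0.144,-0.195,0,0,0,0.05],
    [0,0.159,-0.197,0,0,0,0.05],
    [0,0.172,-0.198,0,0,0,0.05],
    [0,0.176,-0.198,0,0,0,0.05],
  ],
)

```text
t: 32.78
tool_pos: [473.0, -38.0, 229.3]
ee_rot: [[0.015, -0.001, 1.0], [-1.0, 0.0, 0.015], [-0.0, -1.0, -0.001]]
force: [-12.7, 4.7, 31.9]
gripper_width: 8.8
```

step_arm(
  series=[
    [0,0.001,0,0,0,0,0.05],
    [0,0.001,0,0,0,0,0.05],
  ],
)

```text
t: 33.02
tool_pos: [472.9, -38.0, 229.2]
ee_rot: [[0.015, -0.0, 1.0], [-1.0, -0.0, 0.015], [0.0, -1.0, -0.0]]
force: [-9.2, 5.8, 28.9]
gripper_width: 8.8
```

Pressed shut: the same height as at the start, and pushing up on the tool with 29 N. Releasing and rising.

step_arm(
  series=[
    [0,-0.001,0,0,0,0,0.05],
    [0,-0.001,0,0,0,0,0.3],
    [0,-0.001,0,0,0,0,0.35],
    [0,-0.001,0,0,0,0,0.35],
    [0,-0.001,0,0,0,0,0.35],
    [0,-0.02,0,0,0,0,0.35],
    [0,-0.05,0,0,0,0,0.35],
    [0,-0.09,0,0,0,0,0.35],
    [0,-0.111,0,0,0,0,0.35],
    [0,-0.111,0,0,0,0,0.35],
    [0,-0.111,0,0,0,0,0.35],
  ],
)

```text
t: 34.4
tool_pos: [472.1, -37.8, 337.1]
ee_rot: [[0.015, -0.001, 1.0], [-1.0, 0.001, 0.015], [-0.001, -1.0, -0.001]]
force: [0.3, 0.5, -1.3]
gripper_width: 30.0
```

Run:
```python
from fit import *
np.set_printoptions(precision=2,suppress=True)
s=env.get_state();print(s["t"],s["tool_pos"],s["force"])
w=camera("wrist");p,R=np.array(s["tool_pos"]),np.array(s["ee_rot"])
o=w["img"].copy()
B=Rz(.0147);off=np.array([582,-36.4,0])
for P in([[-110,-55,74],[-110,55,74]],[[-70,-100,78],[-70,100,78],[70,100,78],[70,-100,78]]):
    q=wproj(w,np.array(P)@B.T+off,p,R);cv2.polylines(o,[q.round().astype(np.int32)],len(P)>2,(0,255,0),1)
t=camera("top")
r=nets.trace("top","caddy");m=r[0]["mask"];f=lambda v:-iou(render(t,[cyl(30,8,98)+[v[0],v[1],0]]),m)
q=best(f,[[437,-317]],[6,6]);print("caddy",r[0]["p"],q.x,q.fun)
for k in("bowl","whisk","slim_scoop"): print(k,[(x["p"],x["point"]) for x in nets.trace("top",k)[:1]])
a=cv2.resize(o,(400,300));b=cv2.resize(t["img"],(400,300));cv2.imwrite("pics/f.png",np.hstack([a,b])[:,:,::-1])
```

```text
34.4 [472.05 -37.8  337.08] [ 0.31  0.51 -1.27]
caddy 0.56 [ 436.36 -318.31] -0.9553575682500357
bowl [(0.84, [473.5, 228.4])]
whisk [(0.8, [346.4, 148.2])]
slim_scoop [(0.64, [152.0, 258.8])]
```

View pics/f.png

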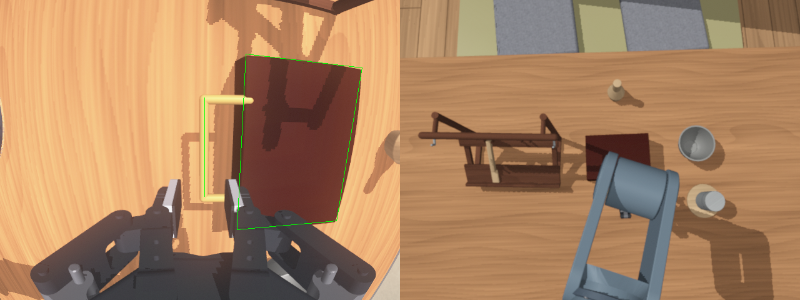

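The lid is shut, with the outline and bar matching the starting view. The caddy stands on the stand and the bystanders are in place. Handing in.

```bash
python3 -c "
from plant import env
print(env.finish_job())"
```

```text
the job is handed in; nothing more can be done
None
```

The job is done and handed in at about 35 s of the 72 s allowed; no verdict was reported. I set the caddy on the stand while gripped and then let go. I then swung the lid to about 1.65 rad, laid the round scoop in the box hollow side up, and closed the lid by its bar.

**Last checks**
- **Caddy:** it stands upright at (436, -318) mm, about 2 mm from my estimate of the stand's centre.
- **Scoop:** before I closed the lid, it lay flat on the box floor within a few mm of the middle. The outline at the assumed pose matched the picture. The automatic fit failed because the network's best mask was on the wrong object.
- **Lid:** it is shut, with the bar and lid edges matching the starting view, and the bar was back at its starting height.
- **Bystanders:** the network finds the bowl and whisk within about 2 px of their starting places and the slim scoop within about 5 px. The pictures show nothing shifted.
- **Gripper:** it is open and clear of everything.

**What did not go as planned**
- I regripped the scoop on the rack about 10 mm higher, so that the fingertips would not reach the box floor first.
- When I lowered the scoop, contact with the floor peaked at about 36 N on the wrist. I backed off to about 10 N before letting go.
- The wrist-camera fit of the held scoop suggested about 5° of tilt one way, while the scene view suggested level or a few degrees the other way. Both are inside the 11° limit.

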